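Sort the ratchet clamps at the blender test bench

ROBOT

A 6-joint arm with a two-finger parallel gripper is mounted at the origin on the work surface. World frame = base frame: x ahead of the robot, y to its left, z up, the work surface at z = 0. Lengths are in m, angles in degrees, forces in N, time in s.
With the tool pointing down it reaches from about 0.375 to 0.9 m from the base axis. Payload 3.1 kg.
Tool frame: the origin (TCP) lies on the front face of the gripper's body, between the roots of the fingers; the fingertips stand 70 mm ahead of it and the grasp point (between the pads) lies 51 mm ahead of it (bot.tip_extent is the distance from the TCP to the fingertips, in m); z points along the fingers, x is the direction in which the jaws open and shut, and the axes are right-handed (so a half turn about z gives the same grasp; the last joint's range is limited). The gripper opens to 87 mm and grips with 3 to 60 N. Pads are 19 mm wide; open, the fingers measure 117 mm over their backs; the gripper's body (75 mm by 190 mm) begins 51 mm behind the grasp point.
Start: joints at [66.778, 30.224, 82.088, -0, 67.689, -10.227], TCP at [0.14, 0.609, 0.292] pointing down, gripper open.
Joint ranges: [-176.69, 176.69], [-43.24, 126.21], [12.49, 139.97], [-82, 262], [0, 151.66], [-163.58, 163.58]. Speed limits (degrees/s): [159.86, 159.86, 180, 180, 180, 180].

INTERFACE

Orientations are given as a 3x3 rotation matrix whose columns are the frame's x, y, z axes.
In Python, from rig import bot, viewer, ticket gives the robot as it stands. The module is installed in compiled form; this text tells all that it offers.
- The arm moves only by the tool arm_command, never from a script. Its argument "targets" is a list of rows, each an object with "rot": the turn, a rotation vector about the tool's x, y, z in degrees, a list of three; "offset": the shift along the tool's x, y, z in cm, a list of three; "gripper": the closure, from 0 (fully open) to 1 (shut). A call has 1 to 8 rows; each row is the pose to reach, as a shift and turn from the pose commanded when the call began, along the tool's axes at that moment; what a row does not reach only later rows make up. A row lasts 1/10 s, in which the tool goes at most 50 mm and 8.59 degrees, less where a joint would pass 70% of its speed; a pose out of reach is approached as far as the arm can. A call with a gripper value outside its range is refused whole. The fingers move at their own pace and stop on an object; the grip force is fixed at half the most. Time passes only in rows, so rows that repeat a pose let the fingers close. It gives the time, the measured TCP pose, the force and the opening at its end, in the units of the state.
- bot.read_state(): the state, without advancing time (a new reading comes with each control period).
- viewer.capture(name): name is "side" or "top"; returns a dict with "frame" (400x640x3 uint8, red, green, blue), "fx", "fy", "cx", "cy" (pixels), "view" (4x4, takes a point from world to camera coordinates). Camera axes: x right, y down, z forward; pixel columns grow to the right and rows downward; lengths in m; the calibration is good to about 2 mm. A picture is of the moment at which its call begins. There is no depth.
- ticket.hand_in(): hands the job in, once; it reports no verdict.
The state is a dict: "time_s": time; "joint_positions": joint angles; "qvel": joint speeds; "tau": joint torques, N m; "position": TCP position; "tcp_rot": TCP orientation; "force": force on the tool from outside, world axes, zero at the start; "moment": the same for the moment, N m; "opening": opening from 0.0 (shut) to 1.0 (fully open).
Only numpy, scipy, OpenCV 4.12 (cv2) and the standard library are available. Lean on these libraries where they do the work, as an engineer would, in place of code of your own. Each camera call takes 0.05 s, during which the arm holds its last target. There are 200 camera calls.

TASK

Sort the three ratchet clamps on the test bench: those ratcheted shut go in the blue tray, those standing open in the yellow tray, each laid down gently and flat on the tray floor near the middle of the tray's length, roughly square to the tray with its handles towards the low front lip. Leave every clamp shut or open as you found it, so lift it by the black pivot block, and do not push the lid plug or socket block about.

Things in the scene. Friction and masses are not known exactly. Their poses are not given: they have to be found in the camera images.
- clamp_1: ratchet hand clamp lying flat, 153 mm long, 0.16 kg: black pivot block 40 (x) x 24 (y) x 42 mm tall, graspable across its 24 mm from above; two orange handles reach 85 mm back (-x), two steel jaws with rubber pads 68 mm ahead (+x), all only 12 mm tall. Block, -y handle and +y jaw are one piece. Origin: centre of the block's underside; x towards the jaws, z up
- clamp_1_jaw (a joint): hinge of clamp_1: angle of its swinging half (+y handle, -y jaw); 0 to 0.03 rad = ratcheted shut (clamp 32 mm wide), 0.4 to 0.7 rad = open (handle up to 65 mm out to +y, jaw up to 50 mm out to -y). If open, only light friction holds it: squeezing handles or jaws closes it; gripping the block does not
- clamp_1_tip (a point): front end of the fixed jaw of clamp_1, 68 mm ahead of its origin, 6 mm to +y, 6 mm up
- clamp_2: ratchet hand clamp lying flat, 153 mm long, 0.16 kg: black pivot block 40 (x) x 24 (y) x 42 mm tall, graspable across its 24 mm from above; two orange handles reach 85 mm back (-x), two steel jaws with rubber pads 68 mm ahead (+x), all only 12 mm tall. Block, -y handle and +y jaw are one piece. Origin: centre of the block's underside; x towards the jaws, z up
- clamp_2_jaw (a joint): hinge of clamp_2: angle of its swinging half (+y handle, -y jaw); 0 to 0.03 rad = ratcheted shut (clamp 32 mm wide), 0.4 to 0.7 rad = open (handle up to 65 mm out to +y, jaw up to 50 mm out to -y). If open, only light friction holds it: squeezing handles or jaws closes it; gripping the block does not
- clamp_2_tip (a point): front end of the fixed jaw of clamp_2, 68 mm ahead of its origin, 6 mm to +y, 6 mm up
- clamp_3: ratchet hand clamp lying flat, 153 mm long, 0.16 kg: black pivot block 40 (x) x 24 (y) x 42 mm tall, graspable across its 24 mm from above; two orange handles reach 85 mm back (-x), two steel jaws with rubber pads 68 mm ahead (+x), all only 12 mm tall. Block, -y handle and +y jaw are one piece. Origin: centre of the block's underside; x towards the jaws, z up
- clamp_3_jaw (a joint): hinge of clamp_3: angle of its swinging half (+y handle, -y jaw); 0 to 0.03 rad = ratcheted shut (clamp 32 mm wide), 0.4 to 0.7 rad = open (handle up to 65 mm out to +y, jaw up to 50 mm out to -y). If open, only light friction holds it: squeezing handles or jaws closes it; gripping the block does not
- clamp_3_tip (a point): front end of the fixed jaw of clamp_3, 68 mm ahead of its origin, 6 mm to +y, 6 mm up
- blue_tray: blue plastic tray fixed to the bench, 220 mm (x) by 200 mm (y), floor 4 mm thick, walls 5 mm thick and 40 mm tall, except the front wall at -x: a low lip 14 mm tall. Origin: centre of its underside, on the bench; +x points away from the lip. For clamps that are ratcheted shut. May stand on either side of the robot
- yellow_tray: yellow plastic tray fixed to the bench, 220 mm (x) by 200 mm (y), floor 4 mm thick, walls 5 mm thick and 40 mm tall, except the front wall at -x: a low lip 14 mm tall. Origin: centre of its underside, on the bench; +x points away from the lip. For clamps that are open. May stand on either side of the robot
- lid_plug: bystander: black rubber filler plug of a blender lid, 68 mm across, 34 mm tall, loose; origin under its centre
- socket_block: bystander: white mains socket block, 60 x 60 x 40 mm, loose; origin under its centre
Things that resemble listed ones, but are neither listed nor needed, are in the scene too. What is shaped like the clamp_3 but pink is not meant. What is shaped like the clamp_1 but purple is not meant.

How it is judged (in metres and radians):
At the end, for the whole second after the job is handed in: Shut clamps (under 0.12 rad) in the blue tray, the open one (over 0.25 rad) in the yellow: pivot within 60 mm (x) and 85 mm (y) of the tray centre, underside under 9 mm above the tray's, tilt under 0.1 rad, jaws away from the lip within 0.45 rad of tray x, at rest (x of clamp_1 in the frame of blue_tray between -0.06 and 0.06 m and y of clamp_1 in the frame of blue_tray between -0.085 and 0.085 m and z of each of clamp_1, clamp_2 in the frame of blue_tray below 0.009 m and angle between each of clamp_1, clamp_2, clamp_3's own z axis and vertical below 0.1 rad and x of each of clamp_1_tip, clamp_2_tip in the frame of blue_tray above 0 m and angle between the x axis of each of clamp_1, clamp_2 and the x axis of blue_tray, either way round below 0.45 rad and linear speed of each of clamp_1, clamp_2, clamp_3 below 0.02 m/s and angular speed of each of clamp_1, clamp_2, clamp_3 below 0.2 rad/s and value of joint each of clamp_1_jaw, clamp_2_jaw below 0.12 rad and x of clamp_2 in the frame of blue_tray between -0.06 and 0.06 m and y of clamp_2 in the frame of blue_tray between -0.085 and 0.085 m and x of clamp_3 in the frame of yellow_tray between -0.06 and 0.06 m and y of clamp_3 in the frame of yellow_tray between -0.085 and 0.085 m and z of clamp_3 in the frame of yellow_tray below 0.009 m and x of clamp_3_tip in the frame of yellow_tray above 0 m and angle between the x axis of clamp_3 and the x axis of yellow_tray, either way round below 0.45 rad and value of joint clamp_3_jaw above 0.25 rad); the robot touches nothing.
It fails at once if a clamp is dropped: faster than 0.6 m/s out of the fingers (a fall of about 20 mm) ((contact force between the fingers and clamp_1 below 0.05 N and linear speed of clamp_1 above 0.6 m/s) or (contact force between the fingers and clamp_2 below 0.05 N and linear speed of clamp_2 above 0.6 m/s) or (contact force between the fingers and clamp_3 below 0.05 N and linear speed of clamp_3 above 0.6 m/s)).
It fails at once if a clamp is rammed into a tray (over 60 N) (contact force between any of clamp_1, clamp_2, clamp_3 and blue_tray above 60 N or contact force between any of clamp_1, clamp_2, clamp_3 and yellow_tray above 60 N).
It fails at once if a clamp that was locked shut is forced open (value of joint any of clamp_1_jaw, clamp_2_jaw above 0.12 rad).
It fails at once if the open clamp is squeezed towards shut (value of joint clamp_3_jaw below 0.25 rad).
It fails at once if the lid plug or socket block is pushed more than 30 mm (distance of any of lid_plug, socket_block from where it was at the start of the episode above 0.03 m).
It also fails if it takes over 72 s, if anything falls off the work surface, if the arm or the gripper's body presses on something with over 40 N, if the wrist force passes 120 N, or if a joint passes its speed limit or range.

## Working session

There is one attempt and no reset: what is moved stays moved. The work goes in short steps, Python scripts to look and compute and a tool call to move; the robot and the scene stay as the last step left them, time stands still between calls to the robot, and variables do not carry over. Pictures are saved under pics/ and viewed, about 8 in all and at most 12, crops included, and the job is handed in when it is done.

Besides the shell and the picture viewer there is one more tool, called after "Emit:" by a JSON object that holds its "api" and its "payload". arm_command: Moves the arm, as the interface text tells. Its arguments: {"type":"object","properties":{"targets":{"type":"array"}},"required":["targets"]}

```bash
mkdir -p pics
cat > h.py <<'E'
import numpy as np, cv2
from rig import bot, viewer, ticket
def cap(n,f=None,crop=None,scale=1):
    c=viewer.capture(n); im=c["frame"][:,:,::-1].copy()
    np.savez(f"{n}.npz",**{k:c[k] for k in("fx","fy","cx","cy","view","frame")})
    if f: save(im,f,crop,scale)
    return c
def save(im,f,crop=None,scale=1):
    if crop: x0,y0,x1,y1=crop; im=im[y0:y1,x0:x1]
    cv2.imwrite(f"pics/{f}.png",cv2.resize(im,None,fx=scale,fy=scale,interpolation=cv2.INTER_CUBIC))
def w(n,u,v,z):
    c=np.load(f"{n}.npz");V=c["view"];R,t=V[:3,:3],V[:3,3]
    o=-R.T@t; d=R.T@np.array([(u-c["cx"])/c["fx"],(v-c["cy"])/c["fy"],1])
    return (o+d*(z-o[2])/d[2]).round(4)
def px(n,p):
    c=np.load(f"{n}.npz");q=c["view"][:3,:3]@np.array(p)+c["view"][:3,3]
    return (c["fx"]*q[0]/q[2]+c["cx"]).round(1),(c["fy"]*q[1]/q[2]+c["cy"]).round(1)
E
python3 - <<'E'
from h import *
c=cap("top","top1",scale=1.25);s=cap("side","side1",scale=1.25)
for k in(c,s): print(k["fx"],k["cx"],k["cy"],(-k["view"][:3,:3].T@k["view"][:3,3]).round(3),k["view"][:3,:3].round(3).tolist())
print(bot.read_state())
E
```

```text
377.8147001274043 317.48396721125965 197.08703063734828 [0.431 0.019 0.846] [[0.018, -0.999, 0.037], [-0.987, -0.023, -0.16], [0.161, -0.033, -0.986]]
367.73113834038406 322.8794050731188 200.9018978863713 [0.088 0.551 0.527] [[-0.763, -0.646, 0.022], [-0.363, 0.401, -0.841], [0.534, -0.65, -0.541]]
{'time_s': 0.1, 'joint_positions': array([ 6.67777871e+01,  3.02750142e+01,  8.21479503e+01,  7.90490728e-04,
        6.76888970e+01, -1.02277962e+01]), 'qvel': array([-0.03910345, -0.10313214, -0.20574483,  0.04130979, -0.08711743,
       -0.02843282]), 'tau': array([-5.41009940e-04, -4.40984774e+01, -1.77150321e+01,  6.34813984e-02,
        5.34253882e-02, -5.70474117e-05]), 'position': array([0.14030336, 0.60852254, 0.29136068]), 'tcp_rot': array([[ 2.24860469e-01,  9.74390660e-01, -7.81537694e-04],
       [ 9.74389084e-01, -2.24861540e-01, -1.78914251e-03],
       [-1.91906152e-03, -3.59214373e-04, -9.99998094e-01]]), 'force': array([ 0.49733689, -0.63560231,  0.89557944]), 'moment': array([ 0.01576315, -0.03865824,  0.02807098]), 'opening': 1.0015950279168955}
```

View pics/top1.png

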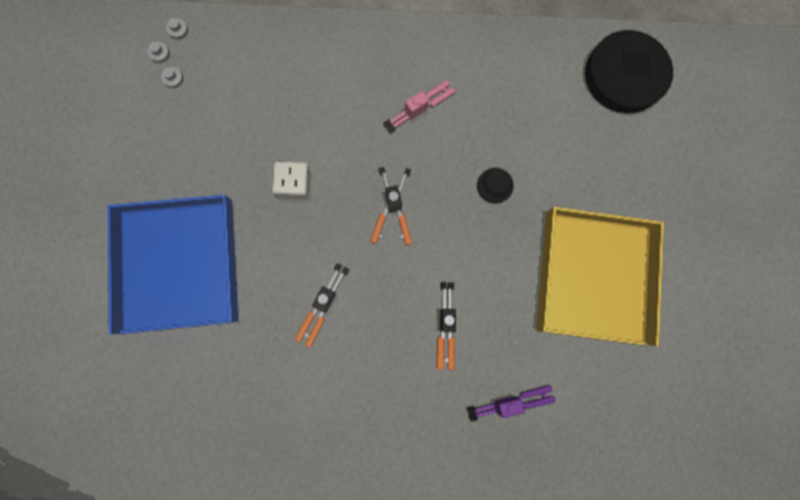

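View pics/side1.png

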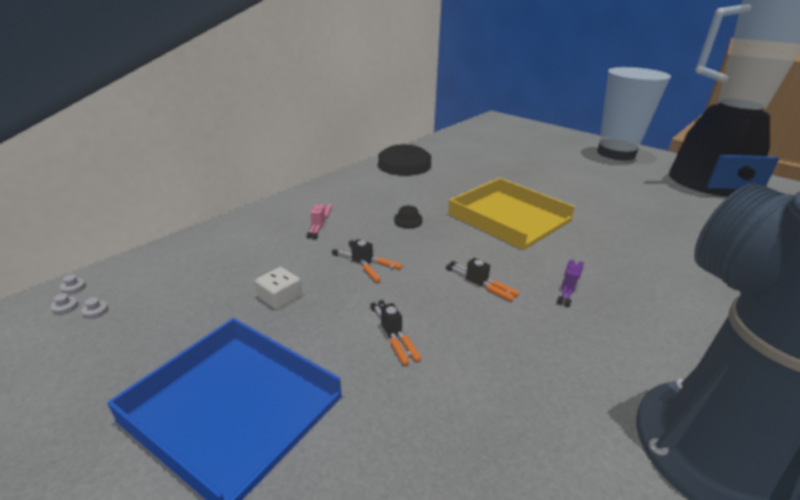

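Both views show three orange-handled clamps: the open one at top px (394,200), shut ones at (324,300) and (448,321). The blue tray is on the left at (172,265) and the yellow one on the right at (603,277). Possible mix-ups are the pink clamp (420,104) and the purple one (510,406), which are excluded. I'll check with enlarged crops.

Run:
```python
from h import *
im=np.load("top.npz")["frame"][:,:,::-1]
save(im,"c1",(225,125,385,305),3.3)
a=cv2.resize(im[145:280,75:200],None,fx=3.2,fy=3.2,interpolation=2);b=cv2.resize(im[155:290,420:545],None,fx=3.2,fy=3.2,interpolation=2)
cv2.imwrite("pics/c2.png",np.hstack([a,b]))
```

```text
(no output)
```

View pics/c1.png

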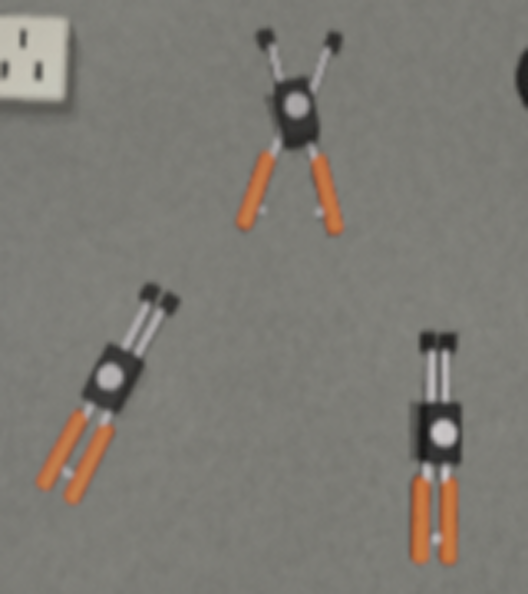

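View pics/c2.png

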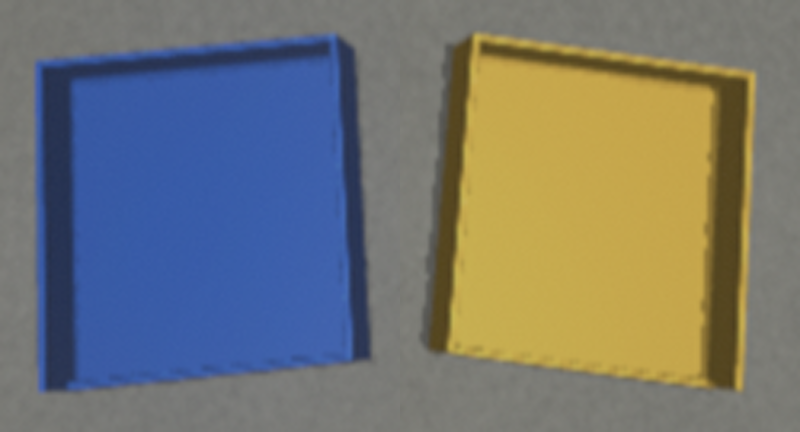

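Blocks are black, handles orange, and both trays' lips are at the bottom of the picture (robot side). Next I compute positions from the crop pixels.

Run:
```python
from h import *
C=lambda u,v,z:w("top",225+u/3.3,125+v/3.3,z)
for n,knob,blk,j,hd in(("L",(110,377),(113,379),[(150,293),(169,303)],[(45,484),(73,496)]),("R",(444,433),(439,433),[(428,342),(447,342)],[(420,558),(449,558)]),("O",(296,105),(297,112),[(265,39),(334,42)],[(244,224),(335,229)])):
    J=[C(*p,.006) for p in j];H=[C(*p,.006) for p in hd]
    print(n,"knob",C(*knob,.042),"blk",C(*blk,.04),"J",J,"H",H)
    d=np.mean(J,0)-np.mean(H,0);print("  axis deg",np.degrees(np.arctan2(d[1],d[0])))
T=lambda u,v:w("top",75+u/3.2,145+v/3.2,.04)
Y=lambda u,v:w("top",420+(u-400)/3.2,155+v/3.2,.04)
for n,q in(("blue",[T(38,62),T(338,36),T(352,360),T(42,390)]),("yel",[Y(475,35),Y(755,72),Y(740,390),Y(447,352)])):
    d=q[0]+q[1]-q[2]-q[3];print(n,np.mean(q,0),np.degrees(np.arctan2(d[1],d[0])),[np.linalg.norm(q[i]-q[i-1]).round(3) for i in range(4)])
print("plug",w("top",495/1.25,186/1.25,.034),"sock",w("top",290/1.25,179/1.25,.04))
```

```text
L knob [0.4692 0.1153 0.042 ] blk [0.4681 0.1136 0.04  ] J [array([0.5278, 0.0952, 0.006 ]), array([0.5213, 0.0822, 0.006 ])] H [array([0.4002, 0.1591, 0.006 ]), array([0.3928, 0.1405, 0.006 ])]
  axis deg -25.50848649788336
R knob [ 0.4377 -0.0988  0.042 ] blk [ 0.4376 -0.0958  0.04  ] J [array([ 0.4986, -0.0932,  0.006 ]), array([ 0.4988, -0.1061,  0.006 ])] H [array([ 0.3565, -0.0882,  0.006 ]), array([ 0.3568, -0.1073,  0.006 ])]
  axis deg -0.7663181256867724
O knob [ 0.6513 -0.      0.042 ] blk [ 0.6471 -0.0008  0.04  ] J [array([0.7082, 0.0217, 0.006 ]), array([ 0.7075, -0.0267,  0.006 ])] H [array([0.5765, 0.033 , 0.006 ]), array([ 0.5745, -0.0292,  0.006 ])]
  axis deg -1.9041073946865434
blue [0.525375 0.376325 0.04    ] 6.875188804378216 [np.float64(0.217), np.float64(0.198), np.float64(0.218), np.float64(0.196)]
yel [ 0.5198   -0.371025  0.04    ] -6.975483009500307 [np.float64(0.218), np.float64(0.198), np.float64(0.219), np.float64(0.198)]
plug [ 0.6771 -0.1821  0.034 ] sock [0.6777 0.1819 0.04  ]
```

```bash
cat > plan.py <<'E'
import sys
from h import *
from scipy.spatial.transform import Rotation as Ro
# plan.py x y z yaw_of_tool_x : offset(cm) and rot(deg) to there, tool straight down
x,y,z,a=map(float,sys.argv[1:5]);s=bot.read_state();R=s["tcp_rot"];t=np.radians(a)
G=np.array([[np.cos(t),np.sin(t),0],[np.sin(t),-np.cos(t),0],[0,0,-1]])
print("t",s["time_s"],"offset",(R.T@(np.array([x,y,z])-s["position"])*100).round(2),"rot",Ro.from_matrix(R.T@G).as_rotvec(degrees=True).round(2),"j",s["joint_positions"].round(0),"op",round(s["opening"],3),"F",s["force"].round(1))
E
python3 plan.py 0.469 0.115 0.18 64.5
```

```text
t 0.1 offset [-40.68  43.13  11.2 ] rot [-1.000e-02  1.100e-01  1.251e+01] j [ 67.  30.  82.   0.  68. -10.] op 1.002 F [ 0.5 -0.6  0.9]
```

Emit:
{"api": "arm_command", "payload": {"targets": [{"rot":[0,0,2],"offset":[-2,2.1,0.5],"gripper":0.4},{"rot":[0,0,4],"offset":[-5,5.3,1.5],"gripper":0.4},{"rot":[0,0,6],"offset":[-8,8.5,2.2],"gripper":0.4},{"rot":[0,0,8],"offset":[-11,11.7,3],"gripper":0.4},{"rot":[0,0,9],"offset":[-14,14.9,3.8],"gripper":0.4},{"rot":[0,0,10],"offset":[-17,18.1,4.6],"gripper":0.4},{"rot":[0,0,11],"offset":[-20,21.3,5.4],"gripper":0.4},{"rot":[0,0,12.5],"offset":[-23,24.4,6.2],"gripper":0.4}]}}

```text
time_s: 0.9
position: [0.3272, 0.3285, 0.2299]
tcp_rot: [[0.431, 0.902, 0.0], [0.902, -0.431, -0.0], [-0.0, 0.0, -1.0]]
force: [-0.3, 0.4, 0.2]
opening: 0.604
```

```bash
python3 plan.py 0.469 0.115 0.18 64.5
```

```text
t 0.9 offset [-13.15  22.     4.99] rot [ 0.    0.   -0.03] j [ 31.  24. 108.  -0.  48. -33.] op 0.604 F [-0.3  0.4  0.2]
```

Emit:
{"api": "arm_command", "payload": {"targets": [{"rot":[0,0,0],"offset":[-2,3.4,0.8],"gripper":0.4},{"rot":[0,0,0],"offset":[-4,6.8,1.6],"gripper":0.4},{"rot":[0,0,0],"offset":[-6.2,10.4,2.4],"gripper":0.4},{"rot":[0,0,0],"offset":[-8.4,14,3.2],"gripper":0.4},{"rot":[0,0,0],"offset":[-10.5,17.5,4],"gripper":0.4},{"rot":[0,0,0],"offset":[-12.3,20.6,4.7],"gripper":0.4},{"rot":[0,0,0],"offset":[-13.1,21.9,5],"gripper":0.4},{"rot":[0,0,0],"offset":[-13.1,21.9,5],"gripper":0.4}]}}

```text
time_s: 1.7
position: [0.4688, 0.1161, 0.1797]
tcp_rot: [[0.434, 0.901, -0.0], [0.901, -0.434, 0.0], [-0.0, -0.0, -1.0]]
force: [-0.6, 0.6, 0.4]
opening: 0.597
```

```bash
python3 plan.py 0.469 0.115 0.081 64.5; python3 -c "
from h import *
cap('side','s2',(240,150,420,300),4)"
```

```text
t 1.7 offset [-0.09  0.07  9.87] rot [-0.02  0.   -0.19] j [  1.  30. 108.   0.  42. -64.] op 0.597 F [-0.6  0.6  0.4]
```

View pics/s2.png

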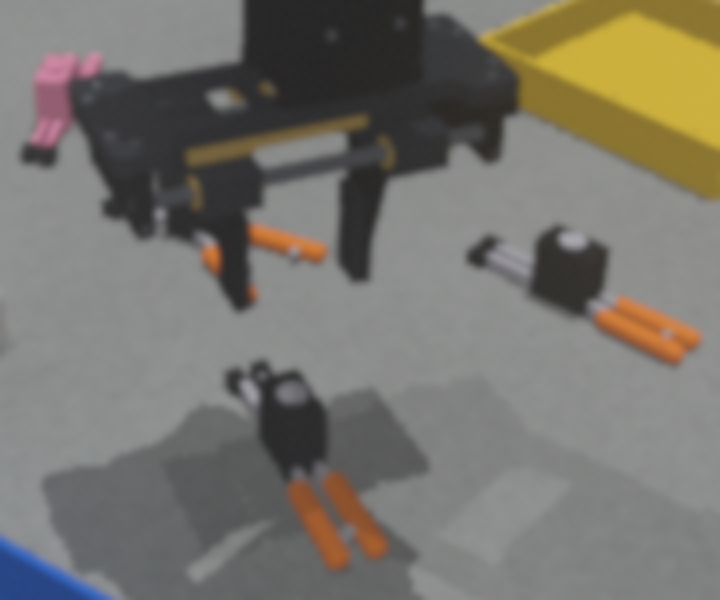

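The side view shows the gripper above the left clamp, whose knob is at crop (291,390), or full px (313,247). I'll cross-check that against the projection.

```bash
python3 -c "
from h import *
print(px('side',(.469,.115,.043)),px('side',(.438,-.098,.043)), 'seen',(312.7,247.5),(240+573/4,150+240/4))"
```

```text
(np.float64(313.3), np.float64(246.9)) (np.float64(382.8), np.float64(209.1)) seen (312.7, 247.5) (383.25, 210.0)
```

The projections agree within a pixel, so I'm going down to grip.

Emit:
{"api": "arm_command", "payload": {"targets": [{"rot":[0,0,0],"offset":[0,0,2],"gripper":0.4},{"rot":[0,0,0],"offset":[0,0,5],"gripper":0.4},{"rot":[0,0,0],"offset":[0,0,7.5],"gripper":0.4},{"rot":[0,0,0],"offset":[0,0,9],"gripper":0.4},{"rot":[0,0,0],"offset":[0,0,9.8],"gripper":0.4},{"rot":[0,0,0],"offset":[0,0,9.8],"gripper":0.8},{"rot":[0,0,0],"offset":[0,0,9.8],"gripper":0.9},{"rot":[0,0,0],"offset":[0,0,9.8],"gripper":0.9}]}}

```text
time_s: 2.55
position: [0.4681, 0.1179, 0.0832]
tcp_rot: [[0.43, 0.903, 0.002], [0.903, -0.43, 0.0], [0.001, 0.001, -1.0]]
force: [0.6, -0.5, 0.2]
opening: 0.412
```

Emit:
{"api": "arm_command", "payload": {"targets": [{"rot":[0,0,0],"offset":[0,0,0],"gripper":0.9},{"rot":[0,0,0],"offset":[0,0,0],"gripper":0.9},{"rot":[0,0,0],"offset":[0,0,-0.5],"gripper":0.9},{"rot":[0,0,0],"offset":[0,0,-2],"gripper":0.9},{"rot":[0,0,0],"offset":[0,0,-4],"gripper":0.9},{"rot":[0,0,0],"offset":[0,0,-6.5],"gripper":0.9},{"rot":[0,0,0],"offset":[0,0,-9],"gripper":0.9},{"rot":[0,0,0],"offset":[0,0,-10],"gripper":0.9}]}}

```text
time_s: 3.35
position: [0.4685, 0.1175, 0.1843]
tcp_rot: [[0.431, 0.903, 0.004], [0.903, -0.431, 0.0], [0.002, 0.003, -1.0]]
force: [0.2, 0.2, -1.3]
opening: 0.274
```

```bash
python3 plan.py 0.5256 0.4166 0.18 96.9
```

```text
t 3.35 offset [29.45 -7.73  0.46] rot [  0.2   -0.04 -32.4 ] j [  1.  29. 108.   0.  42. -64.] op 0.274 F [ 0.2  0.2 -1.3]
```

Emit:
{"api": "arm_command", "payload": {"targets": [{"rot":[0,0,-2],"offset":[1.5,-0.4,0],"gripper":0.9},{"rot":[0,0,-6],"offset":[4.5,-1.2,0.1],"gripper":0.9},{"rot":[0,0,-11],"offset":[8.5,-2.2,0.1],"gripper":0.9},{"rot":[0,0,-16],"offset":[13,-3.4,0.2],"gripper":0.9},{"rot":[0,0,-21],"offset":[17.5,-4.6,0.3],"gripper":0.9},{"rot":[0,0,-26],"offset":[22,-5.8,0.3],"gripper":0.9},{"rot":[0,0,-30],"offset":[26,-6.8,0.4],"gripper":0.9},{"rot":[0,0,-32],"offset":[28.5,-7.5,0.4],"gripper":0.9}]}}

```text
time_s: 4.15
position: [0.5226, 0.4099, 0.1773]
tcp_rot: [[-0.117, 0.993, -0.0], [0.993, 0.117, 0.001], [0.001, 0.0, -1.0]]
force: [-0.3, -0.0, -1.1]
opening: 0.274
```

```bash
python3 plan.py 0.5256 0.4166 0.087 96.9
```

```text
t 4.15 offset [0.62 0.37 9.03] rot [ 0.   -0.03 -0.17] j [ 28.  41.  81.   0.  58. -68.] op 0.274 F [-0.3 -0.  -1.1]
```

Emit:
{"api": "arm_command", "payload": {"targets": [{"rot":[0,0,0],"offset":[0.4,0.3,1],"gripper":0.9},{"rot":[0,0,0],"offset":[0.6,0.4,3],"gripper":0.9},{"rot":[0,0,0],"offset":[0.6,0.4,5],"gripper":0.9},{"rot":[0,0,0],"offset":[0.6,0.4,7],"gripper":0.9},{"rot":[0,0,0],"offset":[0.6,0.4,8],"gripper":0.9},{"rot":[0,0,0],"offset":[0.6,0.4,8.3],"gripper":0.9},{"rot":[0,0,0],"offset":[0.6,0.4,8.5],"gripper":0.9},{"rot":[0,0,0],"offset":[0.6,0.4,8.5],"gripper":0.9}]}}

```text
time_s: 4.95
position: [0.5265, 0.4133, 0.0938]
tcp_rot: [[-0.113, 0.994, 0.001], [0.994, 0.113, 0.0], [0.0, 0.001, -1.0]]
force: [0.0, 0.5, -1.1]
opening: 0.272
```

Emit:
{"api": "arm_command", "payload": {"targets": [{"rot":[0,0,0],"offset":[0,0,0.2],"gripper":0.9},{"rot":[0,0,0],"offset":[0,0,0.3],"gripper":0.9},{"rot":[0,0,0],"offset":[0,0,0.4],"gripper":0.9},{"rot":[0,0,0],"offset":[0,0,0.5],"gripper":0.9},{"rot":[0,0,0],"offset":[0,0,0.5],"gripper":0.9}]}}

```text
time_s: 5.45
position: [0.526, 0.4135, 0.0882]
tcp_rot: [[-0.113, 0.994, -0.0], [0.994, 0.113, -0.0], [-0.0, -0.0, -1.0]]
force: [-1.2, 0.7, -1.6]
opening: 0.272
```

Emit:
{"api": "arm_command", "payload": {"targets": [{"rot":[0,0,0],"offset":[0,0,0.05],"gripper":0.9},{"rot":[0,0,0],"offset":[0,0,0.1],"gripper":0.9},{"rot":[0,0,0],"offset":[0,0,0.15],"gripper":0.9},{"rot":[0,0,0],"offset":[0,0,0.15],"gripper":0.9}]}}

```text
time_s: 5.85
position: [0.5261, 0.4135, 0.087]
tcp_rot: [[-0.113, 0.994, 0.0], [0.994, 0.113, -0.0], [-0.0, 0.0, -1.0]]
force: [-0.3, -0.5, 0.8]
opening: 0.271
```

```bash
python3 plan.py 0.5256 0.4166 0.18 96.9
```

```text
t 5.85 offset [ 0.32 -0.01 -9.3 ] rot [ 0.    0.   -0.39] j [ 29.  48.  83.  -0.  49. -68.] op 0.271 F [-0.3 -0.5  0.8]
```

Just touching the floor: Fz went from -1.6 to +0.8. Releasing and rising.

Emit:
{"api": "arm_command", "payload": {"targets": [{"rot":[0,0,0],"offset":[0,0,0.05],"gripper":0.65},{"rot":[0,0,0],"offset":[0,0,0.05],"gripper":0.5},{"rot":[0,0,0],"offset":[0,0,0],"gripper":0.45},{"rot":[0,0,0],"offset":[0,0,0],"gripper":0.45},{"rot":[0,0,0],"offset":[0,0,-1],"gripper":0.45},{"rot":[0,0,0],"offset":[0,0,-3],"gripper":0.45},{"rot":[0,0,0],"offset":[0,0,-6],"gripper":0.4},{"rot":[0,0,0],"offset":[0,0,-9.5],"gripper":0.4}]}}

```text
time_s: 6.65
position: [0.5255, 0.4131, 0.1823]
tcp_rot: [[-0.113, 0.994, -0.002], [0.994, 0.113, -0.001], [-0.001, -0.002, -1.0]]
force: [0.8, -0.0, 1.0]
opening: 0.593
```

```bash
python3 plan.py 0.438 -0.098 0.18 89.2
```

```text
t 6.65 offset [-49.79 -14.48   0.3 ] rot [-0.11  0.05  7.3 ] j [ 29.  41.  81.   0.  59. -68.] op 0.593 F [ 0.8 -0.   1. ]
```

Emit:
{"api": "arm_command", "payload": {"targets": [{"rot":[0,0,0.5],"offset":[-2,-0.6,0],"gripper":0.4},{"rot":[0,0,1],"offset":[-6,-1.8,0],"gripper":0.4},{"rot":[0,0,2],"offset":[-10.5,-3.1,0],"gripper":0.4},{"rot":[0,0,3],"offset":[-15,-4.4,0],"gripper":0.4},{"rot":[0,0,4],"offset":[-19.5,-5.7,0],"gripper":0.4},{"rot":[0,0,5],"offset":[-24,-7,0],"gripper":0.4},{"rot":[0,0,6],"offset":[-28.5,-8.3,0],"gripper":0.4},{"rot":[0,0,7.3],"offset":[-32,-9.3,0],"gripper":0.4}]}}

```text
time_s: 7.45
position: [0.4695, 0.0828, 0.1826]
tcp_rot: [[0.015, 1.0, 0.001], [1.0, -0.015, -0.0], [-0.0, 0.001, -1.0]]
force: [-0.0, 0.8, -0.7]
opening: 0.601
```

```bash
python3 plan.py 0.438 -0.098 0.18 89.2; python3 -c "
from h import *
cap('side','s3',(40,230,330,400),2.6)"
```

```text
t 7.45 offset [-18.13  -2.87   0.26] rot [ 0.06  0.02 -0.08] j [ -3.  29. 109.  -0.  42. -93.] op 0.601 F [-0.   0.8 -0.7]
```

View pics/s3.png

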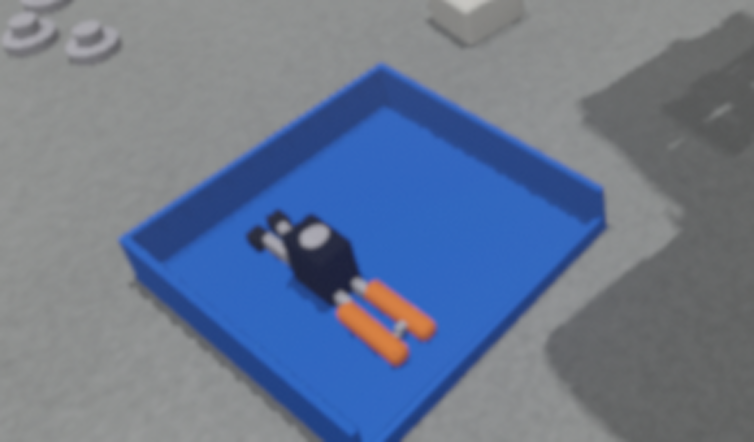

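The first clamp lies flat and shut in the blue tray at crop (330,270), handles towards the low lip. On to the second.

Emit:
{"api": "arm_command", "payload": {"targets": [{"rot":[0,0,0],"offset":[-4,-0.6,0],"gripper":0.4},{"rot":[0,0,0],"offset":[-8,-1.2,0.2],"gripper":0.4},{"rot":[0,0,0],"offset":[-12,-1.9,0.2],"gripper":0.4},{"rot":[0,0,0],"offset":[-16,-2.5,0.2],"gripper":0.4},{"rot":[0,0,0],"offset":[-18,-2.8,0.2],"gripper":0.4},{"rot":[0,0,0],"offset":[-18.1,-2.9,2],"gripper":0.4},{"rot":[0,0,0],"offset":[-18.1,-2.9,4],"gripper":0.4},{"rot":[0,0,0],"offset":[-18.1,-2.9,4],"gripper":0.4}]}}

```text
time_s: 8.3
position: [0.4378, -0.0956, 0.1409]
tcp_rot: [[0.015, 1.0, -0.003], [1.0, -0.015, 0.001], [0.001, -0.003, -1.0]]
force: [0.8, -0.9, -0.2]
opening: 0.597
```

```bash
python3 plan.py 0.438 -0.098 0.082 89.2
```

```text
t 8.3 offset [-0.25  0.04  5.89] rot [-0.15 -0.07 -0.04] j [ -27.   33.  114.    0.   33. -116.] op 0.597 F [ 0.8 -0.9 -0.2]
```

Emit:
{"api": "arm_command", "payload": {"targets": [{"rot":[0,0,0],"offset":[-0.2,0,2],"gripper":0.4},{"rot":[0,0,0],"offset":[-0.2,0,4],"gripper":0.4},{"rot":[0,0,0],"offset":[-0.2,0,5.3],"gripper":0.4},{"rot":[0,0,0],"offset":[-0.2,0,5.8],"gripper":0.4},{"rot":[0,0,0],"offset":[-0.2,0,5.8],"gripper":0.7},{"rot":[0,0,0],"offset":[-0.2,0,5.8],"gripper":0.9},{"rot":[0,0,0],"offset":[-0.2,0,5.8],"gripper":0.9},{"rot":[0,0,0],"offset":[-0.2,0,5.8],"gripper":0.9}]}}

```text
time_s: 9.1
position: [0.4387, -0.0977, 0.0844]
tcp_rot: [[0.014, 1.0, 0.001], [1.0, -0.014, -0.001], [-0.001, 0.001, -1.0]]
force: [-0.2, 0.5, 0.3]
opening: 0.323
```

Emit:
{"api": "arm_command", "payload": {"targets": [{"rot":[0,0,0],"offset":[0,0,0],"gripper":0.9},{"rot":[0,0,0],"offset":[0,0,0],"gripper":0.9},{"rot":[0,0,0],"offset":[0,0,-0.5],"gripper":0.9},{"rot":[0,0,0],"offset":[0,0,-2],"gripper":0.9},{"rot":[0,0,0],"offset":[0,0,-4],"gripper":0.9},{"rot":[0,0,0],"offset":[0,0,-6.5],"gripper":0.9},{"rot":[0,0,0],"offset":[0,0,-9],"gripper":0.9},{"rot":[0,0,0],"offset":[0,0,-10],"gripper":0.9}]}}

```text
time_s: 9.9
position: [0.4388, -0.0978, 0.1855]
tcp_rot: [[0.014, 1.0, 0.002], [1.0, -0.014, -0.001], [-0.001, 0.002, -1.0]]
force: [0.4, 0.3, -1.9]
opening: 0.273
```

```bash
python3 plan.py 0.5352 0.3372 0.18 96.9
```

```text
t 9.9 offset [43.63  9.04  0.52] rot [ 0.14  0.08 -7.69] j [ -27.   28.  113.   -0.   40. -116.] op 0.273 F [ 0.4  0.3 -1.9]
```

Emit:
{"api": "arm_command", "payload": {"targets": [{"rot":[0,0,-0.5],"offset":[1.5,0.3,0],"gripper":0.9},{"rot":[0,0,-1],"offset":[5,1,0],"gripper":0.9},{"rot":[0,0,-2],"offset":[9.5,2,0],"gripper":0.9},{"rot":[0,0,-3],"offset":[14,2.9,0],"gripper":0.9},{"rot":[0,0,-4],"offset":[18.5,3.8,0],"gripper":0.9},{"rot":[0,0,-5],"offset":[23,4.8,0],"gripper":0.9},{"rot":[0,0,-6],"offset":[27.5,5.7,0],"gripper":0.9},{"rot":[0,0,-7.7],"offset":[32,6.6,0],"gripper":0.9}]}}

```text
time_s: 10.7
position: [0.5083, 0.2233, 0.1828]
tcp_rot: [[-0.122, 0.993, -0.002], [0.993, 0.122, -0.001], [-0.0, -0.002, -1.0]]
force: [0.6, -0.4, -1.3]
opening: 0.276
```

```bash
python3 plan.py 0.5352 0.3372 0.09 96.9
```

```text
t 10.7 offset [10.98  4.08  9.27] rot [-0.12  0.02  0.08] j [ 12.  34.  98.  -0.  49. -85.] op 0.276 F [ 0.6 -0.4 -1.3]
```

Emit:
{"api": "arm_command", "payload": {"targets": [{"rot":[0,0,0],"offset":[3.5,1.3,0],"gripper":0.9},{"rot":[0,0,0],"offset":[6.5,2.5,0],"gripper":0.9},{"rot":[0,0,0],"offset":[9,3.5,0],"gripper":0.9},{"rot":[0,0,0],"offset":[10.5,4,0.5],"gripper":0.9},{"rot":[0,0,0],"offset":[10.8,4.1,2],"gripper":0.9},{"rot":[0,0,0],"offset":[10.8,4.1,4],"gripper":0.9},{"rot":[0,0,0],"offset":[10.8,4.1,6],"gripper":0.9},{"rot":[0,0,0],"offset":[10.8,4.1,7.5],"gripper":0.9}]}}

```text
time_s: 11.5
position: [0.5349, 0.3316, 0.1058]
tcp_rot: [[-0.119, 0.993, -0.005], [0.993, 0.119, -0.002], [-0.002, -0.005, -1.0]]
force: [0.5, -0.8, -1.9]
opening: 0.276
```

Emit:
{"api": "arm_command", "payload": {"targets": [{"rot":[0,0,0],"offset":[0,0,0.4],"gripper":0.9},{"rot":[0,0,0],"offset":[0,0,0.7],"gripper":0.9},{"rot":[0,0,0],"offset":[0,0,0.9],"gripper":0.9},{"rot":[0,0,0],"offset":[0,0,1.1],"gripper":0.9},{"rot":[0,0,0],"offset":[0,0,1.2],"gripper":0.9},{"rot":[0,0,0],"offset":[0,0,1.2],"gripper":0.9}]}}

```text
time_s: 12.1
position: [0.5367, 0.3337, 0.0972]
tcp_rot: [[-0.12, 0.993, 0.001], [0.993, 0.12, 0.0], [0.0, 0.001, -1.0]]
force: [0.1, -0.6, -1.9]
opening: 0.273
```

Emit:
{"api": "arm_command", "payload": {"targets": [{"rot":[0,0,0],"offset":[0,0,0.2],"gripper":0.9},{"rot":[0,0,0],"offset":[0,0,0.4],"gripper":0.9},{"rot":[0,0,0],"offset":[0,0,0.6],"gripper":0.9},{"rot":[0,0,0],"offset":[0,0,0.7],"gripper":0.9},{"rot":[0,0,0],"offset":[0,0,0.8],"gripper":0.9},{"rot":[0,0,0],"offset":[0,0,0.85],"gripper":0.9},{"rot":[0,0,0],"offset":[0,0,0.9],"gripper":0.9},{"rot":[0,0,0],"offset":[0,0,0.9],"gripper":0.9}]}}

```text
time_s: 12.9
position: [0.5365, 0.3336, 0.0883]
tcp_rot: [[-0.12, 0.993, -0.0], [0.993, 0.12, -0.0], [-0.0, -0.0, -1.0]]
force: [-2.1, -0.5, 3.2]
opening: 0.275
```

Contact (Fz +3.2 N), so releasing.

Emit:
{"api": "arm_command", "payload": {"targets": [{"rot":[0,0,0],"offset":[0,0,0],"gripper":0.65},{"rot":[0,0,0],"offset":[0,0,0],"gripper":0.5},{"rot":[0,0,0],"offset":[0,0,0],"gripper":0.45},{"rot":[0,0,0],"offset":[0,0,0],"gripper":0.45},{"rot":[0,0,0],"offset":[0,0,-1],"gripper":0.45},{"rot":[0,0,0],"offset":[0,0,-3],"gripper":0.45},{"rot":[0,0,0],"offset":[0,0,-6],"gripper":0.4},{"rot":[0,0,0],"offset":[0,0,-9.5],"gripper":0.4}]}}

```text
time_s: 13.7
position: [0.536, 0.3333, 0.1833]
tcp_rot: [[-0.12, 0.993, -0.002], [0.993, 0.12, -0.001], [-0.001, -0.002, -1.0]]
force: [-0.5, 0.8, -0.1]
opening: 0.593
```

```bash
python3 plan.py 0.651 0.0 0.18 105
```

```text
t 13.7 offset [-34.47   7.41   0.33] rot [-0.12  0.02 -8.1 ] j [ 22.  38.  86.  -0.  55. -75.] op 0.593 F [-0.5  0.8 -0.1]
```

Emit:
{"api": "arm_command", "payload": {"targets": [{"rot":[0,0,-1],"offset":[-3,0.6,0],"gripper":0.4},{"rot":[0,0,-2],"offset":[-8,1.7,0],"gripper":0.4},{"rot":[0,0,-3],"offset":[-13,2.8,0],"gripper":0.4},{"rot":[0,0,-4],"offset":[-18,3.9,0],"gripper":0.4},{"rot":[0,0,-5],"offset":[-23,5,0],"gripper":0.4},{"rot":[0,0,-6],"offset":[-28,6,0],"gripper":0.4},{"rot":[0,0,-7],"offset":[-32,6.9,0.3],"gripper":0.4},{"rot":[0,0,-8.1],"offset":[-34.3,7.4,0.3],"gripper":0.4}]}}

```text
time_s: 14.5
position: [0.6527, -0.0024, 0.1805]
tcp_rot: [[-0.256, 0.967, 0.002], [0.967, 0.256, -0.001], [-0.002, 0.002, -1.0]]
force: [0.8, 0.6, 0.4]
opening: 0.597
```

```bash
python3 plan.py 0.651 0.0 0.082 105; python3 -c "
from h import *
c=cap('side');im=c['frame'][:,:,::-1]
a=cv2.resize(im[150:270,220:380],None,fx=5,fy=5,interpolation=2)
u=[px('side',p) for p in((.651,0,.043),(.651+.085*np.cos(np.radians(15)),0+.0*1,.006))]
print(u)
cv2.imwrite('pics/s4.png',a)"
```

```text
t 14.5 offset [ 0.3  -0.13  9.85] rot [ 0.11  0.11 -0.15] j [ -10.   40.   83.   -0.   57. -115.] op 0.597 F [0.8 0.6 0.4]
[(np.float64(289.2), np.float64(193.4)), (np.float64(267.7), np.float64(194.4))]
```

View pics/s4.png

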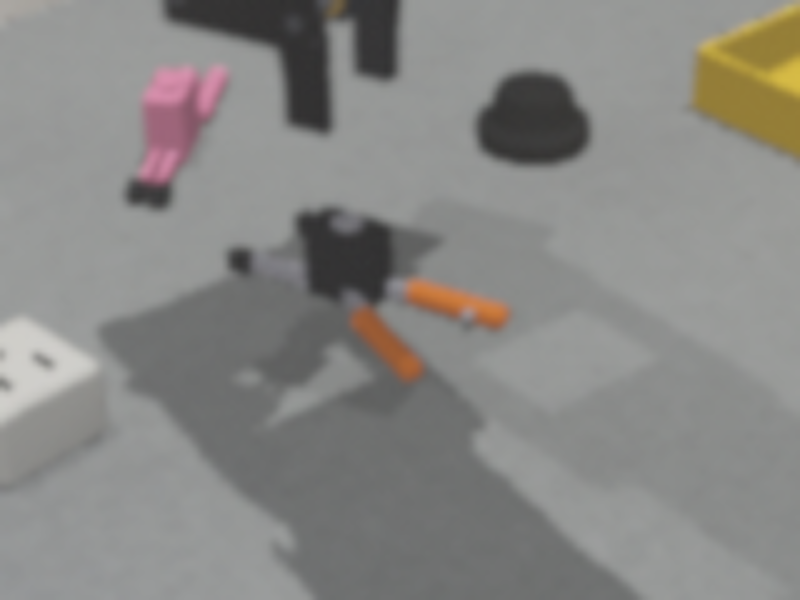

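Side view: the open clamp's knob is at full px (289.4,194.4), predicted (289.2,193.4). Descending.

Emit:
{"api": "arm_command", "payload": {"targets": [{"rot":[0,0,0],"offset":[0.1,-0.1,2],"gripper":0.4},{"rot":[0,0,0],"offset":[0.1,-0.1,5],"gripper":0.4},{"rot":[0,0,0],"offset":[0.1,-0.1,7.5],"gripper":0.4},{"rot":[0,0,0],"offset":[0.1,-0.1,9.2],"gripper":0.4},{"rot":[0,0,0],"offset":[0.1,-0.1,9.7],"gripper":0.4},{"rot":[0,0,0],"offset":[0.1,-0.1,9.7],"gripper":0.5},{"rot":[0,0,0],"offset":[0.1,-0.1,9.7],"gripper":0.6},{"rot":[0,0,0],"offset":[0.1,-0.1,9.7],"gripper":0.7}]}}

```text
time_s: 15.35
position: [0.651, 0.0026, 0.0842]
tcp_rot: [[-0.259, 0.966, 0.003], [0.966, 0.259, -0.0], [-0.001, 0.002, -1.0]]
force: [-0.5, -0.3, 0.5]
opening: 0.411
```

Emit:
{"api": "arm_command", "payload": {"targets": [{"rot":[0,0,0],"offset":[0,0,0],"gripper":0.8},{"rot":[0,0,0],"offset":[0,0,0],"gripper":0.9},{"rot":[0,0,0],"offset":[0,0,0],"gripper":0.9},{"rot":[0,0,0],"offset":[0,0,0],"gripper":0.9},{"rot":[0,0,0],"offset":[0,0,-0.5],"gripper":0.9},{"rot":[0,0,0],"offset":[0,0,-2],"gripper":0.9},{"rot":[0,0,0],"offset":[0,0,-4],"gripper":0.9},{"rot":[0,0,0],"offset":[0,0,-6],"gripper":0.9}]}}

```text
time_s: 16.15
position: [0.6494, 0.0029, 0.1434]
tcp_rot: [[-0.259, 0.966, -0.002], [0.966, 0.259, 0.0], [0.001, -0.002, -1.0]]
force: [-0.1, -0.3, -1.1]
opening: 0.275
```

Emit:
{"api": "arm_command", "payload": {"targets": [{"rot":[0,0,0],"offset":[0,0,-2],"gripper":0.9},{"rot":[0,0,0],"offset":[0,0,-3.5],"gripper":0.9},{"rot":[0,0,0],"offset":[0,0,-4],"gripper":0.9},{"rot":[0,0,0],"offset":[0,0,-4],"gripper":0.9}]}}

```text
time_s: 16.55
position: [0.6502, 0.0027, 0.1836]
tcp_rot: [[-0.259, 0.966, 0.001], [0.966, 0.259, -0.0], [-0.001, 0.001, -1.0]]
force: [0.1, -0.0, -1.4]
opening: 0.274
```

```bash
python3 plan.py 0.5277 -0.372 0.18 83
```

```text
t 16.55 offset [-33.02 -21.54   0.35] rot [8.000e-02 2.000e-02 2.201e+01] j [ -10.   39.   83.    0.   57. -115.] op 0.274 F [ 0.1 -0.  -1.4]
```

Emit:
{"api": "arm_command", "payload": {"targets": [{"rot":[0,0,0.5],"offset":[-0.7,-0.4,0],"gripper":0.9},{"rot":[0,0,1.5],"offset":[-2,-1.3,0],"gripper":0.9},{"rot":[0,0,3],"offset":[-4,-2.6,0],"gripper":0.9},{"rot":[0,0,4.5],"offset":[-6.5,-4.2,0],"gripper":0.9},{"rot":[0,0,6],"offset":[-9,-5.9,0],"gripper":0.9},{"rot":[0,0,7.5],"offset":[-11.5,-7.5,0],"gripper":0.9},{"rot":[0,0,9],"offset":[-14,-9.1,0],"gripper":0.9},{"rot":[0,0,10.5],"offset":[-16.5,-10.8,0],"gripper":0.9}]}}

```text
time_s: 17.35
position: [0.5868, -0.1868, 0.1817]
tcp_rot: [[-0.076, 0.997, -0.002], [0.997, 0.076, 0.001], [0.001, -0.002, -1.0]]
force: [0.2, 0.1, -2.1]
opening: 0.27
```

```bash
python3 plan.py 0.5277 -0.372 0.18 83
```

```text
t 17.35 offset [-18.02  -7.3    0.17] rot [-0.12 -0.03 11.36] j [ -28.   37.   89.   -0.   54. -122.] op 0.27 F [ 0.2  0.1 -2.1]
```

Emit:
{"api": "arm_command", "payload": {"targets": [{"rot":[0,0,1.5],"offset":[-2.5,-1,0],"gripper":0.9},{"rot":[0,0,3],"offset":[-5,-2,0],"gripper":0.9},{"rot":[0,0,4.5],"offset":[-7.5,-3,0],"gripper":0.9},{"rot":[0,0,6.5],"offset":[-10,-4,0],"gripper":0.9},{"rot":[0,0,8],"offset":[-12.5,-5,0],"gripper":0.9},{"rot":[0,0,9.5],"offset":[-15,-6.1,0],"gripper":0.9},{"rot":[0,0,11],"offset":[-17,-6.9,0],"gripper":0.9},{"rot":[0,0,11.4],"offset":[-17.8,-7.3,0],"gripper":0.9}]}}

```text
time_s: 18.15
position: [0.5277, -0.3708, 0.1818]
tcp_rot: [[0.124, 0.992, -0.001], [0.992, -0.124, 0.0], [-0.0, -0.001, -1.0]]
force: [0.7, 0.4, -1.2]
opening: 0.273
```

```bash
python3 plan.py 0.5277 -0.372 0.095 83;python3 -c "
from h import *
cap('top','t5',(400,130,560,290),3.5)"
```

```text
t 18.15 offset [-0.12  0.03  8.68] rot [-0.07  0.01 -0.13] j [ -45.   39.   84.   -0.   56. -128.] op 0.273 F [ 0.7  0.4 -1.2]
```

View pics/t5.png

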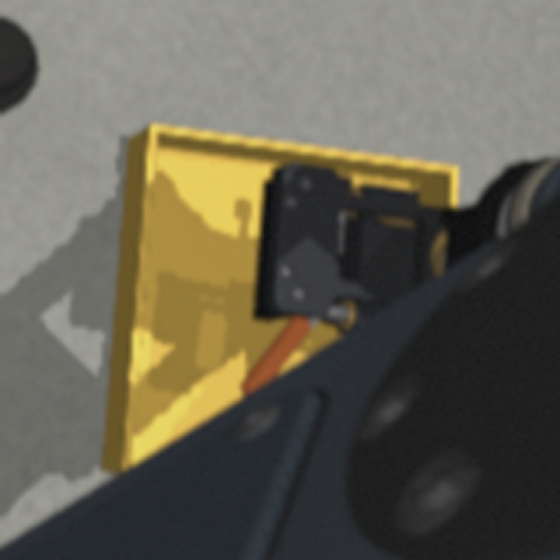

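Above the tray, the swinging handle at (280,355) is still splayed. Lowering.

Emit:
{"api": "arm_command", "payload": {"targets": [{"rot":[0,0,0],"offset":[0,0,1],"gripper":0.9},{"rot":[0,0,0],"offset":[0,0,3],"gripper":0.9},{"rot":[0,0,0],"offset":[0,0,5],"gripper":0.9},{"rot":[0,0,0],"offset":[0,0,6.7],"gripper":0.9},{"rot":[0,0,0],"offset":[0,0,7.7],"gripper":0.9},{"rot":[0,0,0],"offset":[0,0,8.3],"gripper":0.9},{"rot":[0,0,0],"offset":[0,0,8.6],"gripper":0.9},{"rot":[0,0,0],"offset":[0,0,8.6],"gripper":0.9}]}}

```text
time_s: 19.0
position: [0.5299, -0.3676, 0.0967]
tcp_rot: [[0.12, 0.993, 0.0], [0.993, -0.12, -0.0], [-0.0, 0.0, -1.0]]
force: [0.1, 1.2, -1.2]
opening: 0.273
```

Emit:
{"api": "arm_command", "payload": {"targets": [{"rot":[0,0,0],"offset":[0,0,0.2],"gripper":0.9},{"rot":[0,0,0],"offset":[0,0,0.4],"gripper":0.9},{"rot":[0,0,0],"offset":[0,0,0.5],"gripper":0.9},{"rot":[0,0,0],"offset":[0,0,0.6],"gripper":0.9},{"rot":[0,0,0],"offset":[0,0,0.65],"gripper":0.9},{"rot":[0,0,0],"offset":[0,0,0.7],"gripper":0.9},{"rot":[0,0,0],"offset":[0,0,0.7],"gripper":0.9}]}}

```text
time_s: 19.7
position: [0.5296, -0.3679, 0.0897]
tcp_rot: [[0.12, 0.993, -0.0], [0.993, -0.12, 0.0], [0.0, -0.0, -1.0]]
force: [0.2, -0.4, -2.1]
opening: 0.271
```

Emit:
{"api": "arm_command", "payload": {"targets": [{"rot":[0,0,0],"offset":[0,0,0.05],"gripper":0.9},{"rot":[0,0,0],"offset":[0,0,0.1],"gripper":0.9},{"rot":[0,0,0],"offset":[0,0,0.15],"gripper":0.9},{"rot":[0,0,0],"offset":[0,0,0.2],"gripper":0.9},{"rot":[0,0,0],"offset":[0,0,0.2],"gripper":0.9}]}}

```text
time_s: 20.2
position: [0.5296, -0.3679, 0.0879]
tcp_rot: [[0.12, 0.993, 0.0], [0.993, -0.12, -0.0], [-0.0, 0.0, -1.0]]
force: [-0.4, 0.5, -0.0]
opening: 0.271
```

Emit:
{"api": "arm_command", "payload": {"targets": [{"rot":[0,0,0],"offset":[0,0,0.05],"gripper":0.9},{"rot":[0,0,0],"offset":[0,0,0.05],"gripper":0.65},{"rot":[0,0,0],"offset":[0,0,0.05],"gripper":0.5},{"rot":[0,0,0],"offset":[0,0,0.05],"gripper":0.45},{"rot":[0,0,0],"offset":[0,0,-1],"gripper":0.45},{"rot":[0,0,0],"offset":[0,0,-3],"gripper":0.45},{"rot":[0,0,0],"offset":[0,0,-6],"gripper":0.45},{"rot":[0,0,0],"offset":[0,0,-10],"gripper":0.45}]}}

```text
time_s: 21.0
position: [0.5289, -0.3671, 0.1877]
tcp_rot: [[0.12, 0.993, -0.003], [0.993, -0.12, 0.003], [0.002, -0.003, -1.0]]
force: [0.7, 0.4, -0.2]
opening: 0.544
```

Emit:
{"api": "arm_command", "payload": {"targets": [{"rot":[0,0,0],"offset":[4,0,-1],"gripper":0.45},{"rot":[0,0,0],"offset":[8,0,-3],"gripper":0.45},{"rot":[0,0,0],"offset":[12,0,-5],"gripper":0.45},{"rot":[0,0,0],"offset":[16,0,-6],"gripper":0.45},{"rot":[0,0,0],"offset":[20,0,-6],"gripper":0.45},{"rot":[0,0,0],"offset":[24,0,-6],"gripper":0.45},{"rot":[0,0,0],"offset":[27,0,-6],"gripper":0.45},{"rot":[0,0,0],"offset":[27,0,-6],"gripper":0.45}]}}

```text
time_s: 21.8
position: [0.5618, -0.0958, 0.2485]
tcp_rot: [[0.115, 0.993, -0.0], [0.993, -0.115, 0.001], [0.001, -0.0, -1.0]]
force: [-0.2, 0.2, -0.4]
opening: 0.552
```

```bash
python3 -c "
from h import *
cap('top','t6',scale=1.25)
print(bot.read_state()['position'])"
```

```text
[ 0.56205507 -0.09790653  0.24849564]
```

View pics/t6.png

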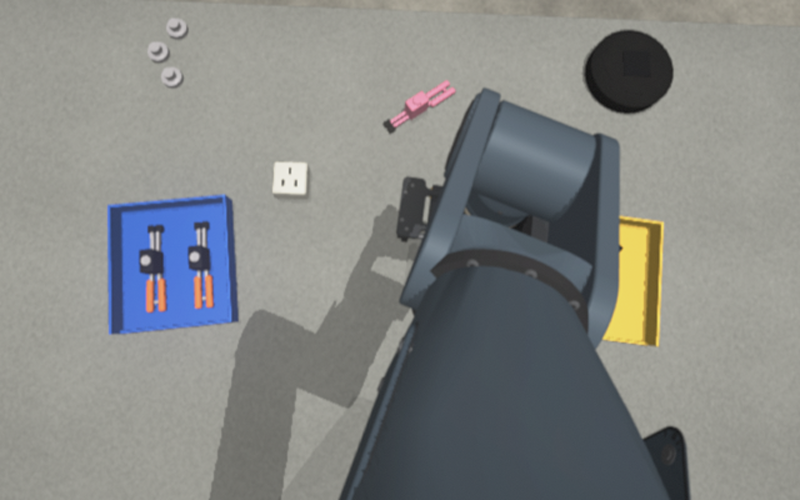

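The blue tray holds both shut clamps, side by side and square, at (150,262) and (199,258). The arm hides the yellow tray, so I'll swing further left and look again.

Emit:
{"api": "arm_command", "payload": {"targets": [{"rot":[0,0,0],"offset":[4,0,0],"gripper":0.45},{"rot":[0,0,0],"offset":[8,0,0],"gripper":0.45},{"rot":[0,0,0],"offset":[12,0,0],"gripper":0.45},{"rot":[0,0,0],"offset":[16,0,0],"gripper":0.45},{"rot":[0,0,0],"offset":[20,0,0],"gripper":0.45},{"rot":[0,0,0],"offset":[24,0,0],"gripper":0.45},{"rot":[0,0,0],"offset":[26,0,0],"gripper":0.45},{"rot":[0,0,0],"offset":[26,0,0],"gripper":0.45}]}}

```text
time_s: 22.65
position: [0.594, 0.1598, 0.2481]
tcp_rot: [[0.118, 0.993, 0.002], [0.993, -0.118, 0.0], [0.0, 0.002, -1.0]]
force: [0.3, -0.8, 0.8]
opening: 0.551
```

```bash
python3 -c "
from h import *
cap('top','t7',(380,120,560,300),3.2)"
```

View pics/t7.png

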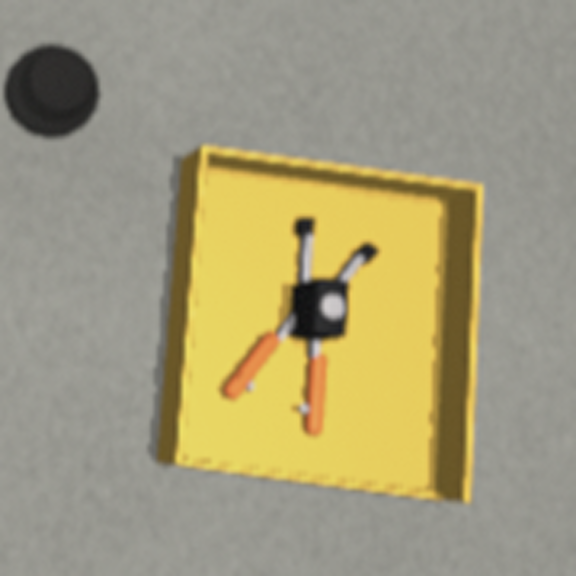

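The open clamp lies flat at the tray centre, block at crop (320,310), still wide open and square with its handles to the lip. The plug hasn't moved. Handing in.

```bash
python3 -c "
from rig import ticket
print(ticket.hand_in())"
```

```text
the job is handed in; nothing more can be done
None
```

I sorted all three clamps and handed the job in at about 23 s of the 72 s allowed. The hand-in gives no verdict, so this rests on my own checks.

- **Blue tray:** the two shut clamps lie side by side about 40 mm either side of the tray centre, roughly square, with their handles towards the low lip. The last overhead picture shows both still shut.
- **Yellow tray:** the open clamp lies near the middle, square, with its handles towards the lip and still wide open in the last crop.
- **Handling:** I lifted each clamp by its pivot block. Each was released only at or just on the tray floor, with wrist readings of at most about 3 N.
- **Bystanders:** the lid plug and socket block look unmoved, and I left the pink and purple lookalikes alone. At hand-in the arm was raised clear of everything.

No check failed or disagreed. I judged the final clamp positions and angles by eye from the pictures, not by measuring them.

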